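# Unstack the parts boxes onto their coloured mats

## Task

Take the stack of repair containers apart and set each one, upright, in the middle of the mat of its own colour and squared up with it: first the red screw cup, the yellow box and the green box, and the blue case last, which stays where it stands until the other three are on their mats. Set things down rather than dropping them, and keep them upright all the way so that nothing spills. Do not push the magnifier or the screwdriver about.

Things in the scene. Friction and masses are not known exactly. Their poses are not given: they have to be found in the camera images.
- screw_cup_center (a point): Tiny open red plastic cup holding a few screws, 36 mm across the rim, 34 mm across the foot, 34 mm high, standing upright on the lid of the yellow or of the green box (whichever is at that end), so its foot starts 76 mm above the table. Point on its axis, half-way up (17 mm above its foot); z up. About 40 g.
- yellow_box_center (a point): closed rectangular yellow plastic parts box with a flat lid, 46 mm wide (x) by 58 mm long (y) by 40 mm high, its latch on a short end. Point at its centre, half-way up (20 mm above its underside); y along the long side, z up. It stands on the blue case, long sides in line with the case's, end to end with the green box (7 to 10 mm between them), 7 mm in from the case's long edges: take it across its 46 mm width. About 90 g.
- green_box_center (a point): closed rectangular green plastic parts box with a flat lid, 46 mm wide (x) by 58 mm long (y) by 40 mm high, its latch on a short end. Point at its centre, half-way up (20 mm above its underside); y along the long side, z up. It stands on the other half of the blue case. About 90 g.
- blue_case_center (a point): closed rectangular blue plastic parts case with a flat lid, 60 mm wide (x) by 132 mm long (y) by 36 mm high, its latch on a short end. Point at its centre, half-way up (18 mm above its underside); y along the long side, z up. It stands on the table at the bottom of the stack and carries the other three. About 250 g; to be taken across its 60 mm width at the middle.
- mat_red: fixed flat round rubber mat, red with a dark middle, 64 mm across, 3 mm thick, lying on the table: the place for the red cup. Origin at the centre of its underside, on the table. Flat, so fingers may come down over it.
- mat_yellow: fixed flat rubber mat, yellow with a dark panel in the middle, 74 mm (x) by 86 mm (y), 3 mm thick, lying on the table: the place for the yellow box. Origin at the centre of its underside, on the table; its long side is along y. Flat, so fingers may come down over it.
- mat_green: fixed flat rubber mat, green with a dark panel in the middle, 74 mm (x) by 86 mm (y), 3 mm thick, lying on the table: the place for the green box. Origin at the centre of its underside, on the table; its long side is along y. Flat, so fingers may come down over it.
- mat_blue: fixed flat rubber mat, blue with a dark panel in the middle, 88 mm (x) by 160 mm (y), 3 mm thick, lying on the table: the place for the blue case. Origin at the centre of its underside, on the table; its long side is along y. Flat, so fingers may come down over it.
- magnifier_mid (a point): Bystander: magnifier lying flat, 72 mm round lens in a black ring, black handle towards the robot, 165 mm long in all and 16 mm high; at the left far edge of the work area. Point between lens and handle, 8 mm above the table; x points from the handle to the lens.
- screwdriver_grip (a point): Bystander: steel screwdriver with a blue grip lying on the table, 180 mm long, at the right far edge of the work area. Point in the middle of the grip; x points along the shaft to the tip.
Mind the look-alikes: they are no part of the job. Of the things that look like the mat_green, take the one that is farthest to the robot's left at the start. There is more than one size of the part that bears yellow_box_center; the job needs the smaller.

How it is judged:
On the way, in this order (a step that is already met when the one before it is completed fails the run):
1. the cup, the yellow box and the green box stand on their own mats (horizontal distance between screw_cup_center and mat_red below 0.013 m and height (world z) of screw_cup_center below 0.026 m and angle between each of screw_cup_center, yellow_box_center, green_box_center's own z axis and vertical below 0.12 rad and horizontal distance between yellow_box_center and mat_yellow below 0.013 m and height (world z) of each of yellow_box_center, green_box_center below 0.029 m and angle between the y axis of yellow_box_center and the y axis of mat_yellow, either way round below 0.2 rad and horizontal distance between green_box_center and mat_green below 0.013 m and angle between the y axis of green_box_center and the y axis of mat_green, either way round below 0.2 rad), for 0.2 s.
2. the blue case lies on its own mat (horizontal distance between blue_case_center and mat_blue below 0.013 m and height (world z) of blue_case_center below 0.027 m and angle between blue_case_center's own z axis and vertical below 0.12 rad and angle between the y axis of blue_case_center and the y axis of mat_blue, either way round below 0.2 rad), for 0.2 s.
At the end, for the whole second after the job is handed in: Each of the four containers stands upright (within 0.12 rad) on the mat of its own colour, its centre within 13 mm of the mat's centre, the long sides of the two boxes and the case within 0.2 rad of the mat's, all released and at rest (all of step 1 and all of step 2 and linear speed of each of screw_cup, yellow_box, green_box, blue_case below 0.02 m/s and angular speed of each of screw_cup, yellow_box, green_box, blue_case below 0.2 rad/s and contact force between each of screw_cup, yellow_box, green_box, blue_case and the fingers below 0.1 N); the robot touches nothing.
It fails at once if the blue case is moved (more than 40 mm) while the cup or a box is not yet on its mat (distance of blue_case_center from where it was at the start of the episode above 0.04 m and (horizontal distance between screw_cup_center and mat_red above 0.03 m or horizontal distance between yellow_box_center and mat_yellow above 0.03 m or horizontal distance between green_box_center and mat_green above 0.03 m)).
It fails at once if a container is tipped by more than 35 degrees (angle between any of screw_cup_center, yellow_box_center, green_box_center, blue_case_center's own z axis and vertical above 0.61 rad).
It fails at once if a container is dropped: it comes down to the table or mat faster than 0.7 m/s ((height (world z) of screw_cup_center below 0.035 m and linear speed of screw_cup above 0.7 m/s) or (height (world z) of yellow_box_center below 0.035 m and linear speed of yellow_box above 0.7 m/s) or (height (world z) of green_box_center below 0.035 m and linear speed of green_box above 0.7 m/s) or (height (world z) of blue_case_center below 0.035 m and linear speed of blue_case above 0.7 m/s)).
It fails at once if the magnifier or the screwdriver is pushed more than 30 mm (distance of any of magnifier_mid, screwdriver_grip from where it was at the start of the episode above 0.03 m).
It also fails if it takes over 102 s, if anything falls off the work surface, if the arm or the gripper's body presses on something with over 40 N, if the wrist force passes 120 N, or if a joint passes its speed limit or range.

## Robot

A 6-joint arm with a two-finger parallel gripper is mounted at the origin on the work surface. World frame = base frame: x ahead of the robot, y to its left, z up, the work surface at z = 0. Lengths are in m, angles in rad, forces in N, time in s.
With the tool pointing down it reaches from about 0.375 to 0.975 m from the base axis. Payload 3.8 kg.
Tool frame: the origin (TCP) lies between the finger pads; the fingertips stand 11 mm ahead of it and the grasp point (between the pads) lies 8 mm behind it; z points along the fingers, x is the direction in which the jaws open and shut, and the axes are right-handed (so a half turn about z gives the same grasp; the last joint's range is limited). The gripper opens to 85 mm and grips with 20 to 120 N. Pads are 22 mm wide; open, the fingers measure 114 mm over their backs; the gripper's body (76 mm by 85 mm) begins 54 mm behind the grasp point. The pads swing forward as they close: fully open they stand 13 mm farther back than shut.
Start: joints at [-1.279, 0.264, 1.604, -0, 1.274, -0.037], TCP at [0.218, -0.639, 0.242] pointing down, gripper open.
Joint ranges: [-2.63, 2.63], [-0.94, 2.18], [0.31, 2.57], [-1.31, 4.45], [0, 2.66], [-2.55, 2.55]. Speed limits (rad/s): [2.57, 2.57, 3.14, 3.14, 3.14, 3.14].

## Interface

Orientations are given as [roll, pitch, yaw] about the fixed x, y, z axes, in that order (R = Rz(yaw) Ry(pitch) Rx(roll)).
In Python, from rig import arm gives the robot as it stands.
- The arm moves only by the tool jog_arm, never from a script. Its argument "motion" is one flat list of numbers, 7 for each row, row after row: the shift along the tool's x, y, z in units of 0.5 m (1.0 is 0.5 m), then the turn, a rotation vector about the tool's x, y, z in units of pi rad (1.0 is pi rad), then the gripper command: -1 is shut, 1 is fully open, values between are in proportion. A call has 1 to 10 rows; each row is the pose to reach, as a shift and turn from the pose commanded when the call began, along the tool's axes at that moment, turning the shorter way round; what a row does not reach only later rows make up. A row lasts 1/8 s, in which the tool goes at most 62.5 mm and 10.7 degrees, less where a joint would pass 70% of its speed; a pose out of reach is approached as far as the arm can. A call with a number of a shift or a turn outside -1 to 1 is refused whole. A call with a gripper value outside its range is refused whole. The fingers move at their own pace and stop on an object; the grip force is fixed at half the most. Time passes only in rows, so rows that repeat a pose let the fingers close. It gives the time, the measured TCP pose, the force and the opening at its end, in the units of the state.
- arm.get_obs(): the state, without advancing time (a new reading comes with each control period).
- arm.capture(name): name is "scene" or "top" or "wrist"; returns (picture, depth): 420x560x3 uint8, red, green, blue; 420x560 float32, m along the optical axis (not along the pixel's ray), 0 where there is no reading.
- arm.camera_model(name): a dict with "K" (3x3 intrinsics, pixels), "R" (3x3) and "t" (3): a world point X has camera coordinates R X + t; the wrist camera has in their place "mount" (4x4, takes a point from camera to tool coordinates, whose origin is the TCP and whose axes are the tool frame's). Camera axes: x right, y down, z forward; pixel columns grow to the right and rows downward; lengths in m; the calibration is good to about 2 mm. A picture is of the moment at which its call begins: read the wrist's pose just before it. camera_model takes no time and is no camera call.
- arm.finish_job(): hands the job in, once; it reports no verdict.
Trained networks look in the newest picture that a camera, given by its name, has taken for a name from the list of things; names that differ only in an ending like _2 or _b are one class to them, and where a whole thing is asked for, a point or a joint stands for the part that bears it (a point fixed in the world has none). Each returns a list of dicts, best first, with "p" (0 to 1); they miss things now and then, are a little off and sometimes report something else, mostly with a low value. They report only what shows in the picture. A call takes as long as a camera call. They do not tell look-alikes from the thing itself.
- arm.outline_of(camera, name): "region" (420x560 bool, what is visible of it) and "point" ([column, row] in pixels, amid what is visible of it).
The state is a dict: "time": time; "joint_pos": joint angles; "joint_velocities": joint speeds; "tau": joint torques, N m; "ee_pos": TCP position; "tcp_rot": TCP orientation; "contact_force": force on the tool from outside, world axes, zero at the start; "wrist_torque": the same for the moment, N m; "width": opening from 0.0 (shut) to 1.0 (fully open).
Only numpy, scipy, OpenCV 4.12 (cv2) and the standard library are available. Lean on these libraries where they do the work, as an engineer would, in place of code of your own. Each camera call takes 0.05 s, during which the arm holds its last target.

## Working session

There is one attempt and no reset: what is moved stays moved. The work goes in short steps, Python scripts to look and compute and a tool call to move; the robot and the scene stay as the last step left them, time stands still between calls to the robot, and variables do not carry over. Pictures are saved under pics/ and viewed, and the job is handed in when it is done.

Besides the shell and the picture viewer there is one more tool, called after "Call:" by a JSON object that holds its "method" and its "body". jog_arm: Moves the arm, as the interface text tells. Its arguments: {"type":"object","properties":{"motion":{"type":"array"}},"required":["motion"]}

```bash
ls; mkdir -p pics; python3 - <<'E'
from rig import arm
import cv2,numpy as np
o=arm.get_obs();print(o)
for n in("scene","top"):
    p,d=arm.capture(n);cv2.imwrite(f"pics/{n}0.png",p[:,:,::-1]);np.save(f"pics/{n}0.npy",d)
    m=arm.camera_model(n);print(n,m['K'],m['R'],m['t'])
print(arm.camera_model("wrist"))
E
```

```text
pics
{'time': 0.0, 'joint_pos': array([-1.27895814e+00,  2.64796081e-01,  1.60537844e+00,  3.86922297e-06,
        1.27366685e+00, -3.69316140e-02]), 'joint_velocities': array([ 1.96402111e-04,  1.69310091e-03,  7.26798534e-05,  1.14023188e-04,
       -5.49119726e-04,  1.55114250e-04]), 'tau': array([ 3.32117006e-04, -5.15107298e+01, -3.67316329e+01, -2.59297285e-04,
        1.27060353e-02, -9.02805510e-07]), 'ee_pos': array([ 0.21772161, -0.63818546,  0.24093065]), 'tcp_rot': array([-3.14150593e+00,  2.24704447e-03, -1.24202757e+00]), 'contact_force': array([ 0.69538034, -0.09069552, -0.33693696]), 'wrist_torque': array([ 0.03137515,  0.00173921, -0.05176829]), 'width': 1.001843762907278}
scene [[401.34191286   0.         282.34204251]
 [  0.         401.34191286 206.34548241]
 [  0.           0.           1.        ]] [[ 0.87006918  0.49289038 -0.00622119]
 [ 0.3440176  -0.61621541 -0.70847051]
 [-0.35303189  0.61427815 -0.705713  ]] [-0.4817443  -0.14653117  1.15196254]
top [[464.09611333   0.         280.90934994]
 [  0.         464.09611333 205.05355452]
 [  0.           0.           1.        ]] [[ 0.01256762 -0.99977201 -0.0172619 ]
 [-0.99542356 -0.01087373 -0.09494052]
 [ 0.09473117  0.01837608 -0.99533327]] [0.0014715  0.54743943 1.41450609]
{'K': array([[305.86939315,   0.        , 281.01668197],
       [  0.        , 305.86939315, 206.5290327 ],
       [  0.        ,   0.        ,   1.        ]]), 'mount': array([[ 9.99999413e-01,  1.00454078e-03, -4.06001576e-04,
        -4.25967588e-04],
       [-8.43141626e-04,  9.56816968e-01,  2.90689832e-01,
        -7.33350520e-02],
       [ 6.80478987e-04, -2.90689319e-01,  9.56817254e-01,
        -1.30934489e-01],
       [ 0.00000000e+00,  0.00000000e+00,  0.00000000e+00,
         1.00000000e+00]])}
```

View pics/scene0.png

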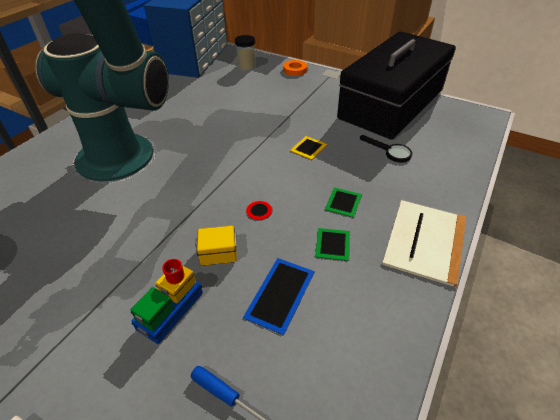

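View pics/top0.png

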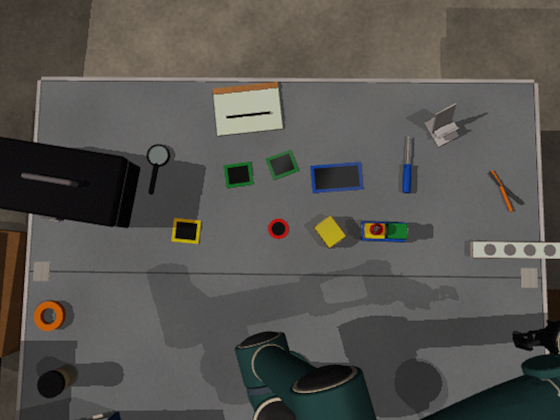

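The top picture shows the stack at about (384,231), with the cup at (376,229) on the yellow box and the green box at (396,231). The mats are red (278,229), yellow (186,231) and blue (337,177). There are two green mats, at (238,174) and (282,164), and a larger loose yellow box at (330,232). I'll measure them next.

```bash
cat > h.py <<'E'
import numpy as np,cv2
from scipy.spatial.transform import Rotation as Ro
from rig import arm
def cam(name,obs=None):
    m=arm.camera_model(name);K=np.array(m['K'])
    if name=='wrist':
        T=np.eye(4);T[:3,:3]=Ro.from_euler('xyz',obs['tcp_rot']).as_matrix();T[:3,3]=obs['ee_pos']
        W=T@m['mount'];return K,W[:3,:3],W[:3,3]
    R=np.array(m['R']);return K,R.T,-R.T@np.array(m['t'])
def plane(c,uv,z):
    K,R,o=c;uv=np.asarray(uv,float)
    d=np.c_[(uv[:,0]-K[0,2])/K[0,0],(uv[:,1]-K[1,2])/K[1,1],np.ones(len(uv))]@R.T
    s=(z-o[2])/d[:,2];return (o+d*s[:,None])[:,:2]
def depthpts(c,mask,d):
    K,R,o=c;v,u=np.nonzero(mask&(d>0));z=d[v,u]
    P=np.c_[(u-K[0,2])/K[0,0]*z,(v-K[1,2])/K[1,1]*z,z];return P@R.T+o
def rect(c,mask,z):
    cs,_=cv2.findContours(mask.astype(np.uint8),cv2.RETR_EXTERNAL,cv2.CHAIN_APPROX_NONE)
    k=max(cs,key=cv2.contourArea)[:,0,:]
    P=plane(c,k,z);r=cv2.minAreaRect((P*1000).astype(np.float32))
    b=cv2.boxPoints(r);e=b[1]-b[0];f=b[2]-b[1];L=e if np.hypot(*e)>np.hypot(*f) else f
    a=np.degrees(np.arctan2(L[1],L[0]))%180
    return np.round(r[0],1),np.round(sorted(r[1]),1),round(a,1)  # centre mm, sizes mm, long-side dir deg
E
python3 - <<'E'
from h import *
Z=dict(mat_red=.003,mat_yellow=.003,mat_green=.003,mat_blue=.003,screw_cup_center=.110,yellow_box_center=.076,green_box_center=.076,blue_case_center=.036)
for n in("scene","top"):
    p,d=arm.capture(n);c=cam(n)
    for k,z in Z.items():
        for r in arm.outline_of(n,k)[:3]:
            m=r['region'];P=depthpts(c,m,d)
            print(n,k,round(r['p'],2),np.round(r['point']),*rect(c,m,z),'top z',np.round(np.percentile(P[:,2],[10,90])*1000) if len(P) else None)
E
```

```text
scene mat_red 0.68 [259. 212.] [480.7   9.6] [61.9 69. ] 120.7 top z [-1.  2.]
scene mat_yellow 0.64 [309. 146.] [470.5 301.9] [74.7 86.9] 85.4 top z [-1.  2.]
scene mat_green 0.84 [332. 242.] [684.2   4. ] [75.6 92.6] 111.7 top z [-1.  3.]
scene mat_green 0.79 [346. 201.] [648.8 140.6] [76.5 89.6] 99.3 top z [-1.  3.]
scene mat_green 0.37 [181. 285.] [ 442.  -249.1] [74.6 76.2] 173.0 top z [43. 75.]
scene mat_blue 0.97 [277. 297.] [ 644.4 -169.1] [ 87.8 160.5] 94.6 top z [-0.  3.]
scene screw_cup_center 0.69 [171. 269.] [ 486.8 -282.3] [31.8 56.6] 143.7 top z [ 82. 107.]
scene yellow_box_center 0.94 [217. 244.] [ 497.2 -173.6] [80.1 94.2] 129.1 top z [16. 54.]
scene yellow_box_center 0.66 [178. 284.] [ 488.4 -281.6] [67.  67.9] 82.0 top z [43. 75.]
scene green_box_center 0.77 [155. 309.] [ 485.3 -347.4] [64.3 66.5] 175.7 top z [48. 75.]
scene blue_case_center 0.65 [173. 318.] [ 505.8 -325.1] [ 66.9 135.5] 66.0 top z [ 9. 34.]
top mat_yellow 0.93 [185. 231.] [465.9 309.1] [78.7 88.4] 90.7 top z [-2.  6.]
top mat_green 0.82 [283. 164.] [678.8   9.1] [75.  89.1] 111.3 top z [-2.  6.]
top mat_green 0.75 [237. 176.] [645.1 147.1] [75.5 86.4] 98.1 top z [-2.  7.]
top mat_blue 0.89 [338. 181.] [ 639.1 -164.4] [ 86.7 159.6] 95.7 top z [-2.  6.]
top yellow_box_center 0.79 [329. 231.] [ 464.9 -136.9] [66.5 82.5] 36.5 top z [48. 57.]
top yellow_box_center 0.74 [369. 236.] [ 469.8 -270.4] [44.5 65.5] 90.7 top z [65. 79.]
top green_box_center 0.71 [397. 231.] [ 467.6 -335.4] [44.5 65.5] 90.7 top z [69. 79.]
top green_box_center 0.62 [276. 229.] [472.4  16.3] [56.6 56.7] 90.7 top z [-1.  6.]
top blue_case_center 0.79 [373. 240.] [ 442.9 -312.5] [ 6.1 94.1] 90.7 top z [24. 39.]
```

```bash
cat >> h.py <<'E'
def go(x,y,z,yaw_deg,o=None,frm=None):
    if frm is None:
        o=o or arm.get_obs();p=o['ee_pos'];R=Ro.from_euler('xyz',o['tcp_rot'])
    else: p=np.array(frm[:3]);R=Ro.from_euler('xyz',[np.pi,0,np.radians(frm[3])])
    G=Ro.from_euler('xyz',[np.pi,0,np.radians(yaw_deg)])
    s=R.inv().apply(np.array([x,y,z])-p);t=(R.inv()*G).as_rotvec()
    print('row',np.round(s/.5,3),np.round(t/np.pi,4),'steps',round(np.linalg.norm(s)/.0625,1),round(np.degrees(np.linalg.norm(t))/10.7,1))
E
python3 -c "
from h import *
go(.46,-.30,.30,0)"
```

```text
row [-0.485 -0.677 -0.115] [ 0.     -0.     -0.3953] steps 6.7 6.7
```

Call:
{"method": "jog_arm", "body": {"motion": [-0.485,-0.677,-0.117,0,0,-0.395,1,-0.485,-0.677,-0.117,0,0,-0.395,1,-0.485,-0.677,-0.117,0,0,-0.395,1,-0.485,-0.677,-0.117,0,0,-0.395,1,-0.485,-0.677,-0.117,0,0,-0.395,1,-0.485,-0.677,-0.117,0,0,-0.395,1,-0.485,-0.677,-0.117,0,0,-0.395,1,-0.485,-0.677,-0.117,0,0,-0.395,1,-0.485,-0.677,-0.117,0,0,-0.395,1,-0.485,-0.677,-0.117,0,0,-0.395,1]}}

```text
time: 2.25
ee_pos: [0.4592, -0.3009, 0.3004]
tcp_rot: [-3.142, 0.001, -0.003]
contact_force: [0.3, 0.4, 0.4]
width: 1.003
```

```bash
cat >> h.py <<'E'
def look(tag,names,n='wrist'):
    o=arm.get_obs();p,d=arm.capture(n);c=cam(n,o)
    cv2.imwrite(f"pics/{tag}.png",p[:,:,::-1]);np.savez(f"pics/{tag}.npz",p=p,d=d,o=o['ee_pos'],r=o['tcp_rot'])
    for k,z in names.items():
        for r in arm.outline_of(n,k)[:3]:
            m=r['region'];P=depthpts(c,m,d)
            print(k,round(r['p'],2),np.round(r['point']),*rect(c,m,z),'z',np.round(np.percentile(P[:,2],[10,50,90])*1000) if len(P) else None)
E
python3 - <<'E'
from h import *
look('w1',dict(mat_red=.003,mat_blue=.003,screw_cup_center=.110,yellow_box_center=.076,green_box_center=.076,blue_case_center=.036))
E
```

```text
mat_blue 0.58 [425.  62.] [ 641.  -168.3] [ 88.7 155.7] 95.1 z [1. 2. 3.]
screw_cup_center 0.72 [296. 160.] [ 473.9 -272.8] [34.7 35.1] 135.9 z [ 79.  90. 109.]
yellow_box_center 0.65 [287.  32.] [ 466.7 -149.5] [63.1 79.9] 36.4 z [50. 54. 55.]
yellow_box_center 0.64 [286. 143.] [ 471.2 -273.5] [46.9 63.4] 89.4 z [67. 75. 76.]
yellow_box_center 0.51 [422.  62.] [ 610.1 -178.3] [ 74. 129.] 94.9 z [1. 2. 3.]
green_box_center 0.84 [291. 209.] [ 471.5 -336.1] [45.6 65.8] 87.8 z [71. 75. 76.]
blue_case_center 0.87 [275. 168.] [ 469.8 -304.6] [ 58.  132.8] 87.8 z [27. 35. 36.]
```

View pics/w1.png

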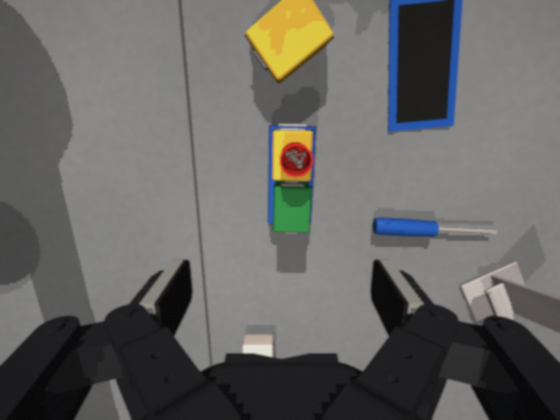

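The wrist view at z=0.30 shows:
- **Stack:** the cup is at (296,160) on the small yellow box (287,143), with green at (291,209) and the case underneath. The measured sizes and heights fit the description (lids at 75–76 mm, case top at 36 mm).
- **Yellow boxes:** the box at (287,32) is 63–80 mm wide and about 55 mm high, so it is the larger look-alike. The job's box is the 46x58 one in the stack.

Cup first.

```bash
python3 -c "
from h import *
go(.4735,-.273,.15,0)
go(.4735,-.273,.09,0)"
```

```text
row [ 0.027 -0.055  0.301] [-0.      0.     -0.0007] steps 2.5 0.0
row [ 0.027 -0.055  0.421] [-0.      0.     -0.0007] steps 3.4 0.0
```

Call:
{"method": "jog_arm", "body": {"motion": [0.028,-0.056,0.15,0,0,0,1,0.028,-0.056,0.3,0,0,0,1,0.028,-0.056,0.3,0,0,0,1,0.028,-0.056,0.34,0,0,0,1,0.028,-0.056,0.38,0,0,0,1,0.028,-0.056,0.42,0,0,0,1,0.028,-0.056,0.42,0,0,0,1,0.028,-0.056,0.42,0,0,0,1]}}

```text
time: 3.6
ee_pos: [0.4745, -0.2724, 0.0915]
tcp_rot: [3.141, -0.001, -0.001]
contact_force: [-0.4, 0.0, 0.3]
width: 1.0
```

```bash
python3 - <<'E'
from h import *
p,d=arm.capture('wrist');cv2.imwrite('pics/w2.png',p[:,:,::-1])
E
```

```text
(no output)
```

View pics/w2.png

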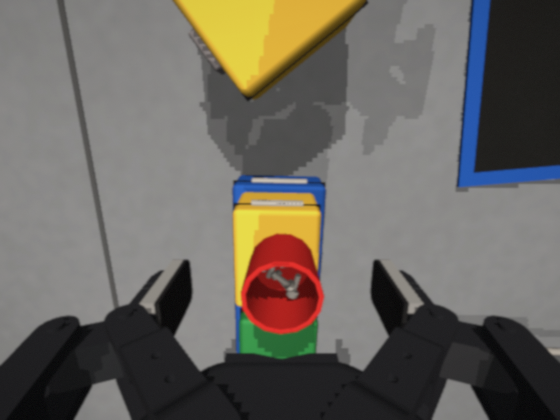

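The cup sits centred between the fingers, with its rim at (283,297), so I'll close on it.

Call:
{"method": "jog_arm", "body": {"motion": [0,0,0,0,0,0,-1,0,0,0,0,0,0,-1,0,0,0,0,0,0,-1,0,0,0,0,0,0,-1,0,0,0,0,0,0,-1,0,0,0,0,0,0,-1]}}

```text
time: 4.4
ee_pos: [0.4747, -0.2724, 0.0914]
tcp_rot: [3.141, -0.001, -0.001]
contact_force: [1.1, -0.1, 3.9]
width: 0.389
```

Call:
{"method": "jog_arm", "body": {"motion": [0,0,-0.06,0,0,0,-1,0,0,-0.15,0,0,0,-1,0,0,-0.24,0,0,0,-1,0,-0.1,-0.26,0,0,0,-1,0,-0.2,-0.26,0,0,0,-1,0,-0.3,-0.26,0,0,0,-1,0,-0.4,-0.26,0,0,0,-1,0,-0.42,-0.26,0,0,0,-1,0,-0.42,-0.26,0,0,0,-1]}}

```text
time: 5.52
ee_pos: [0.4738, -0.0618, 0.2202]
tcp_rot: [3.141, 0.001, 0.001]
contact_force: [0.0, 0.4, 0.0]
width: 0.391
```

```bash
python3 - <<'E'
from h import *
look('w3',dict(mat_red=.003,mat_green=.003,mat_blue=.003,screw_cup_center=.2))
print(arm.get_obs()['width'])
E
```

```text
mat_red 0.56 [281. 106.] [476.9  16.9] [62.8 63.1] 91.9 z [1. 2. 4.]
mat_green 0.87 [471. 118.] [679.6   7.5] [75.5 86.8] 111.3 z [1. 2. 3.]
mat_green 0.59 [455.  10.] [650.2 109.7] [20.9 75.6] 0.1 z [1. 2. 3.]
mat_blue 0.86 [419. 249.] [ 641.9 -164.3] [ 89.1 160.2] 95.4 z [1. 2. 3.]
screw_cup_center 0.42 [410. 405.] [ 557.3 -164.6] [ 7.9 28.1] 135.6 z [10. 19. 23.]
0.389035353984421
```

View pics/w3.png

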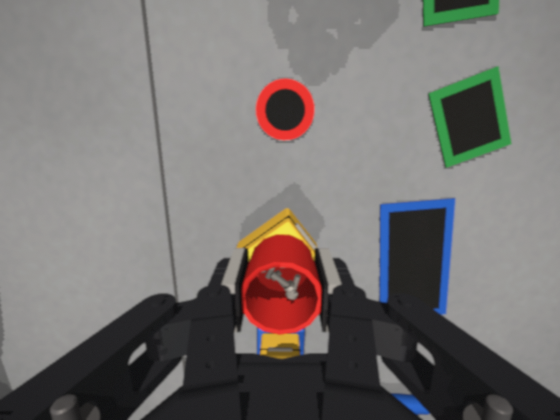

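The cup is held upright. The red mat is at (285,109), and its 63 mm diameter matches. I'll lower onto it.

Call:
{"method": "jog_arm", "body": {"motion": [0.006,-0.08,0.04,0,0,0,-1,0.006,-0.157,0.12,0,0,0,-1,0.006,-0.157,0.22,0,0,0,-1,0.006,-0.157,0.31,0,0,0,-1,0.006,-0.157,0.35,0,0,0,-1,0.006,-0.157,0.38,0,0,0,-1,0.006,-0.157,0.395,0,0,0,-1,0.006,-0.157,0.402,0,0,0,-1,0.006,-0.157,0.402,0,0,0,-1]}}

```text
time: 6.9
ee_pos: [0.478, 0.0163, 0.0204]
tcp_rot: [3.142, -0.001, -0.001]
contact_force: [-0.2, 0.9, -1.0]
width: 0.388
```

Call:
{"method": "jog_arm", "body": {"motion": [-0.001,0,0.003,0,0,0,-1,-0.001,0,0.003,0,0,0,-1]}}

```text
time: 7.15
ee_pos: [0.4771, 0.0165, 0.0187]
tcp_rot: [-3.142, -0.001, -0.001]
contact_force: [-0.1, -0.4, -0.9]
width: 0.388
```

Call:
{"method": "jog_arm", "body": {"motion": [0,0,0,0,0,0,0,0,0,0,0,0,0,1,0,0,0,0,0,0,1,0,0,0,0,0,0,1,0,0,-0.06,0,0,0,1,0,0,-0.16,0,0,0,1,0,0,-0.28,0,0,0,1,0,0.1,-0.38,0,0,0,1,0,0.2,-0.44,0,0,0,1,0,0.2,-0.44,0,0,0,1]}}

```text
time: 8.4
ee_pos: [0.4788, -0.0866, 0.2422]
tcp_rot: [3.139, -0.007, -0.005]
contact_force: [0.5, 0.2, -0.1]
width: 0.998
```

```bash
python3 - <<'E'
from h import *
look('w4',dict(mat_red=.003,screw_cup_center=.037,mat_green=.003))
E
```

```text
mat_red 0.81 [291.  94.] [476.6  16.9] [61.3 62.1] 89.8 z [1. 2. 3.]
screw_cup_center 0.65 [278.  86.] [475.8  15. ] [34.2 36.5] 43.3 z [ 6. 15. 36.]
screw_cup_center 0.33 [410. 222.] [ 626.6 -150.6] [ 81.6 146.6] 95.0 z [1. 2. 3.]
mat_green 0.8 [455.  93.] [679.6   7.1] [75.9 87.7] 111.4 z [1. 2. 3.]
```

View pics/w4.png

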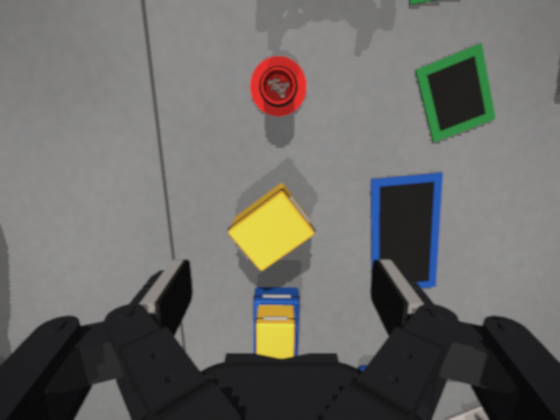

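The cup stands upright in the middle of the red mat at (278,86), within about 2 mm. Back to the stack.

Call:
{"method": "jog_arm", "body": {"motion": [-0.016,0.12,0,0,0,0,1,-0.016,0.24,0,0,0,0,1,-0.016,0.34,0,0,0,0,1,-0.016,0.38,0,0,0,0,1,-0.016,0.38,0,0,0,0,1,-0.016,0.38,0,0,0,0,1]}}

```text
time: 9.35
ee_pos: [0.4685, -0.2716, 0.2374]
tcp_rot: [-3.14, 0.001, 0.0]
contact_force: [-0.8, -0.0, 0.1]
width: 0.999
```

```bash
python3 - <<'E'
from h import *
look('w5',dict(yellow_box_center=.076,green_box_center=.076,blue_case_center=.036))
f=np.load('pics/w5.npz');d=f['d'];hsv=cv2.cvtColor(f['p'],cv2.COLOR_RGB2HSV)
o=dict(ee_pos=f['o'],tcp_rot=f['r']);c=cam('wrist',o)
K,R,t=c
v,u=np.mgrid[:420,:560];P=np.stack([(u-K[0,2])/K[0,0]*d,(v-K[1,2])/K[1,1]*d,d],-1)@R.T+t
for nm,h in(('y',(15,40)),('g',(50,85)),('b',(100,130))):
    z0=.036 if nm=='b' else .076
    m=(hsv[...,0]>h[0])&(hsv[...,0]<h[1])&(hsv[...,1]>100)&(abs(P[...,2]-z0)<.006)&(d>0)&(v<350)
    m=cv2.morphologyEx(m.astype(np.uint8),cv2.MORPH_OPEN,np.ones((3,3)))
    print(nm,rect(c,m,z0))
E
```

```text
yellow_box_center 0.57 [283.  52.] [ 467.3 -147.5] [61.1 78.3] 37.3 z [52. 54. 55.]
yellow_box_center 0.55 [288. 191.] [ 471.3 -271.2] [45.4 64. ] 89.1 z [72. 75. 76.]
green_box_center 0.75 [285. 253.] [ 472.  -335.6] [44.7 65.5] 89.1 z [71. 75. 76.]
blue_case_center 0.61 [264. 182.] [ 471.  -303.5] [ 60.4 134.8] 87.9 z [26. 35. 36.]
y (array([ 470.8, -272.5]), array([44.5, 57.5]), np.float32(89.0))
g (array([ 471.2, -337.6]), array([44.4, 58. ]), np.float32(87.8))
b (array([ 472.3, -246. ]), array([11., 58.]), np.float32(177.8))
```

View pics/w5.png

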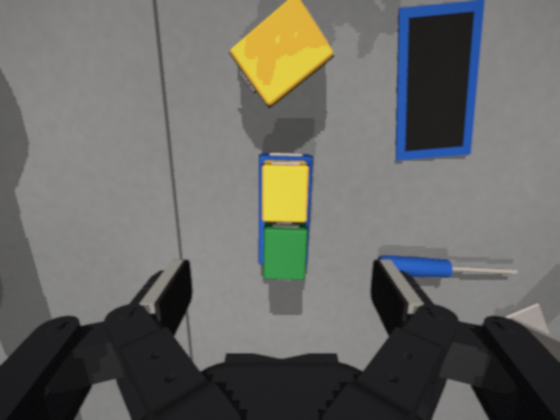

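The yellow box is at (286,192), 44x57 mm at 76 mm height, and the green box is at (285,252). Both are about 1.5° off axis.

```bash
python3 -c "
from h import *
go(.4708,-.2725,.053,-1.5)"
```

```text
row [0.004 0.001 0.371] [-0.0001 -0.      0.0085] steps 3.0 0.1
```

Call:
{"method": "jog_arm", "body": {"motion": [0.004,0.001,0.1,0,0,0.008,1,0.004,0.001,0.2,0,0,0.008,1,0.004,0.001,0.27,0,0,0.008,1,0.004,0.001,0.33,0,0,0.008,1,0.004,0.001,0.37,0,0,0.008,1,0.004,0.001,0.37,0,0,0.008,1,0.004,0.001,0.37,0,0,0.008,0,0.004,0.001,0.37,0,0,0.008,-1,0.004,0.001,0.37,0,0,0.008,-1,0.004,0.001,0.37,0,0,0.008,-1]}}

```text
time: 10.8
ee_pos: [0.4719, -0.2748, 0.055]
tcp_rot: [3.14, -0.003, -0.026]
contact_force: [0.5, 0.5, 5.3]
width: 0.534
```

Call:
{"method": "jog_arm", "body": {"motion": [0,0,0,0,0,0,-1,0,0,0,0,0,0,-1]}}

```text
time: 11.05
ee_pos: [0.4719, -0.2748, 0.055]
tcp_rot: [3.14, -0.003, -0.026]
contact_force: [-0.7, 1.3, 6.8]
width: 0.532
```

Call:
{"method": "jog_arm", "body": {"motion": [0,0,-0.06,0,0,0,-1,0,0,-0.16,0,0,0,-1,0,0,-0.26,0,0,0,-1,0,-0.1,-0.32,0,0,0,-1,0,-0.22,-0.32,0,0,0,-1,0,-0.34,-0.32,0,0,0,-1,0,-0.46,-0.32,0,0,0,-1,0,-0.58,-0.32,0,0,0,-1,0,-0.7,-0.32,0,0,0,-1,0,-0.82,-0.32,0,0,0,-1]}}

```text
time: 12.3
ee_pos: [0.4807, 0.1376, 0.2133]
tcp_rot: [3.142, -0.0, -0.026]
contact_force: [0.9, -0.9, -0.6]
width: 0.53
```

Call:
{"method": "jog_arm", "body": {"motion": [0,-0.1,0,0,0,0,-1,0,-0.15,0,0,0,0,-1,0,-0.15,0,0,0,0,-1,0,-0.15,0,0,0,0,-1]}}

```text
time: 12.8
ee_pos: [0.4829, 0.2101, 0.2129]
tcp_rot: [3.141, 0.001, -0.026]
contact_force: [-0.1, -0.4, -1.3]
width: 0.528
```

```bash
python3 - <<'E'
from h import *
look('w6',dict(mat_yellow=.003,yellow_box_center=.26,mat_green=.003))
print(arm.get_obs()['width'])
E
```

```text
mat_yellow 0.82 [264.  88.] [466.5 307.3] [74.7 86.4] 85.0 z [2. 3. 4.]
yellow_box_center 0.94 [282. 277.] [483.  233.3] [33.9 51.4] 88.9 z [224. 233. 234.]
mat_green 0.71 [420. 227.] [646.3 146.7] [74.6 86.6] 98.4 z [1. 2. 3.]
mat_green 0.56 [450. 303.] [699.1  45.5] [23.6 49.8] 139.5 z [1. 2. 3.]
0.5301480697066064
```

View pics/w6.png

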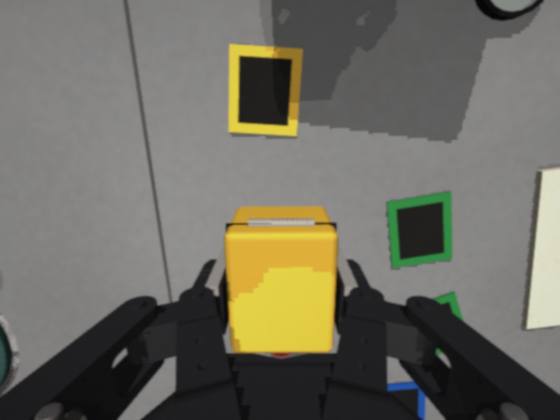

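```bash
python3 - <<'E'
from h import *
f=np.load('pics/w6.npz');d=f['d'];hsv=cv2.cvtColor(f['p'],cv2.COLOR_RGB2HSV)
o=dict(ee_pos=f['o'],tcp_rot=f['r']);c=cam('wrist',o);print(f['o'])
K,R,t=c
v,u=np.mgrid[:420,:560];P=np.stack([(u-K[0,2])/K[0,0]*d,(v-K[1,2])/K[1,1]*d,d],-1)@R.T+t
m=(hsv[...,0]>15)&(hsv[...,0]<40)&(abs(P[...,2]-.2335)<.006)&(d>0)&(v>200)
print(rect(c,m,.2335))
go(.4665,.3058,.10,-5)
go(.4665,.3058,.0225,-5)
E
```

```text
[0.48289765 0.21007118 0.21294073]
(array([482.2, 212.8]), array([59.2, 60.7]), np.float32(179.7))
row [-0.039 -0.191  0.226] [0.0001 0.     0.0189] steps 2.4 0.3
row [-0.039 -0.191  0.381] [0.0001 0.     0.0189] steps 3.4 0.3
```

Call:
{"method": "jog_arm", "body": {"motion": [-0.039,-0.1,0.02,0,0,0.019,-1,-0.039,-0.191,0.1,0,0,0.019,-1,-0.039,-0.191,0.18,0,0,0.019,-1,-0.039,-0.191,0.25,0,0,0.019,-1,-0.039,-0.191,0.31,0,0,0.019,-1,-0.039,-0.191,0.345,0,0,0.019,-1,-0.039,-0.191,0.365,0,0,0.019,-1,-0.039,-0.191,0.378,0,0,0.019,-1,-0.039,-0.191,0.378,0,0,0.019,-1]}}

```text
time: 14.12
ee_pos: [0.4667, 0.3069, 0.0247]
tcp_rot: [-3.141, -0.001, -0.086]
contact_force: [1.1, -0.9, -1.0]
width: 0.527
```

Call:
{"method": "jog_arm", "body": {"motion": [0,0.002,0.004,0,0,0,-1,0,0.002,0.005,0,0,0,-1]}}

```text
time: 14.38
ee_pos: [0.4665, 0.306, 0.0223]
tcp_rot: [-3.141, -0.001, -0.086]
contact_force: [-0.0, -0.3, -0.5]
width: 0.525
```

Call:
{"method": "jog_arm", "body": {"motion": [0,0,0,0,0,0,0.2,0,0,0,0,0,0,1,0,0,0,0,0,0,1,0,0,0,0,0,0,1,0,0,-0.06,0,0,0,1,0,0,-0.16,0,0,0,1,0,0,-0.28,0,0,0,1,0,0.1,-0.38,0,0,0,1,0,0.2,-0.4,0,0,0,1,0,0.2,-0.4,0,0,0,1]}}

```text
time: 15.62
ee_pos: [0.4584, 0.2039, 0.224]
tcp_rot: [-3.141, -0.004, -0.089]
contact_force: [0.7, 0.6, -0.1]
width: 0.999
```

```bash
python3 - <<'E'
from h import *
look('w7',dict(mat_yellow=.003,yellow_box_center=.043,mat_green=.003))
go(.471,-.30,.24,-1.5)
E
```

```text
mat_yellow 0.83 [304.  87.] [466.8 306.7] [73.8 85.1] 85.2 z [1. 2. 3.]
mat_yellow 0.51 [448. 401.] [ 668.6 -151. ] [30.1 77.1] 94.2 z [1. 2. 3.]
yellow_box_center 0.82 [280.  83.] [465.6 305.6] [44.9 61. ] 86.1 z [41. 42. 43.]
mat_green 0.97 [439. 210.] [645.7 146.5] [76.1 89.3] 98.7 z [1. 2. 3.]
mat_green 0.74 [465. 296.] [682.   12.8] [67.4 82.6] 112.0 z [1. 2. 3.]
row [ 0.114  1.007 -0.038] [ 0.      0.0004 -0.0189] steps 8.1 0.3
```

View pics/w7.png

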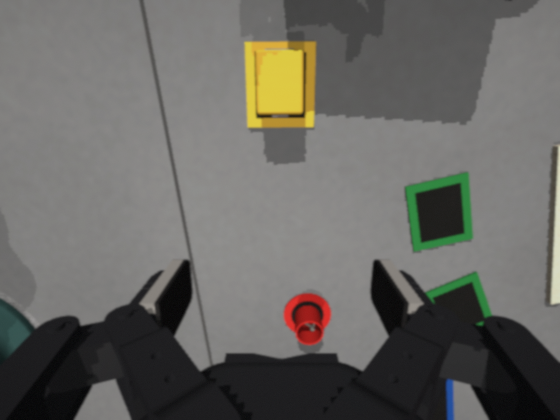

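Call:
{"method": "jog_arm", "body": {"motion": [0.014,0.125,-0.03,0,0,-0.018,1,0.028,0.25,-0.03,0,0,-0.018,1,0.042,0.375,-0.03,0,0,-0.018,1,0.056,0.5,-0.03,0,0,-0.018,1,0.07,0.625,-0.03,0,0,-0.018,1,0.085,0.75,-0.03,0,0,-0.018,1,0.1,0.875,-0.03,0,0,-0.018,1,0.113,0.995,-0.03,0,0,-0.018,1,0.113,0.995,-0.03,0,0,-0.018,1,0.113,0.995,-0.03,0,0,-0.018,1]}}

```text
time: 17.08
ee_pos: [0.4714, -0.2934, 0.2354]
tcp_rot: [-3.139, 0.002, -0.029]
contact_force: [-0.1, -0.1, -0.1]
width: 1.0
```

```bash
python3 - <<'E'
from h import *
p=cv2.imread('pics/w7.png');cv2.imwrite('pics/w7crop.png',cv2.resize(p[140:340,360:560],None,fx=3,fy=3))
look('w8',dict(green_box_center=.076,blue_case_center=.036))
f=np.load('pics/w8.npz');d=f['d'];hsv=cv2.cvtColor(f['p'],cv2.COLOR_RGB2HSV)
o=dict(ee_pos=f['o'],tcp_rot=f['r']);c=cam('wrist',o)
K,R,t=c
v,u=np.mgrid[:420,:560];P=np.stack([(u-K[0,2])/K[0,0]*d,(v-K[1,2])/K[1,1]*d,d],-1)@R.T+t
m=(hsv[...,0]>50)&(hsv[...,0]<85)&(hsv[...,1]>100)&(abs(P[...,2]-.076)<.006)&(d>0)&(v<350)
print(rect(c,m,.076))
go(.471,-.3373,.054,-2)
E
```

```text
green_box_center 0.8 [281. 231.] [ 471.3 -334.9] [46.1 67.6] 88.4 z [67. 75. 76.]
blue_case_center 0.98 [284. 169.] [ 471.3 -303.4] [ 61.  132.7] 88.4 z [34. 35. 36.]
(array([ 471.1, -337.9]), array([44.3, 57. ]), np.float32(88.4))
row [0.002 0.09  0.364] [-0.0003  0.0003  0.0025] steps 3.0 0.0
```

View pics/w7crop.png

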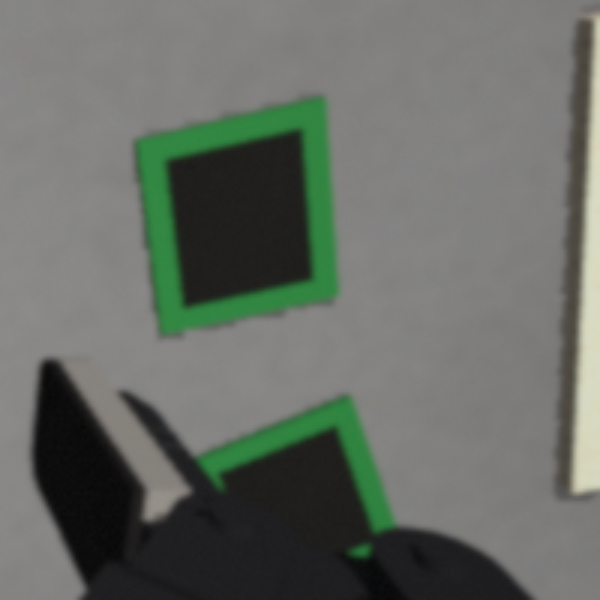

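View pics/w8.png

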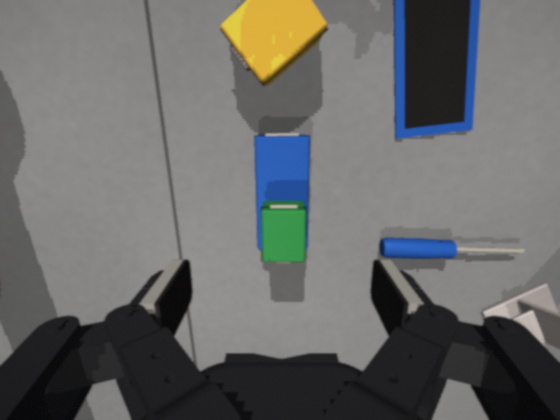

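There are two green mats in the w7 picture, at (439,210) with y=+0.146 and at (465,296) with y=+0.01. The one at (439,210) is farthest left, so it is the target, and the crop confirms this. The green box is at (284,233), still standing on the unmoved case.

Call:
{"method": "jog_arm", "body": {"motion": [0,0.085,0.08,0,0,0,1,0,0.085,0.18,0,0,0,1,0,0.085,0.26,0,0,0,1,0,0.085,0.32,0,0,0,1,0,0.085,0.364,0,0,0,1,0,0.085,0.364,0,0,0,1,0,0.085,0.364,0,0,0,1]}}

```text
time: 18.1
ee_pos: [0.4709, -0.3365, 0.0559]
tcp_rot: [3.141, -0.001, -0.028]
contact_force: [0.2, 0.5, -0.4]
width: 0.999
```

Call:
{"method": "jog_arm", "body": {"motion": [0,0.001,0.001,0,0,0,0,0,0.001,0.001,0,0,0,-1,0,0.001,0.001,0,0,0,-1,0,0.001,0.001,0,0,0,-1,0,0.001,0.001,0,0,0,-1,0,0.001,0.001,0,0,0,-1]}}

```text
time: 18.85
ee_pos: [0.4709, -0.3381, 0.0556]
tcp_rot: [3.14, -0.002, -0.03]
contact_force: [0.4, 0.5, 6.3]
width: 0.53
```

```bash
python3 - <<'E'
from h import *
go(.640,.07,.22,8.5)
E
```

```text
row [ 0.315 -0.825 -0.329] [ 0.0005 -0.0006 -0.0566] steps 7.5 1.0
```

Call:
{"method": "jog_arm", "body": {"motion": [0,0,-0.06,0,0,0,-1,0,0,-0.16,0,0,0,-1,0,0,-0.26,0,0,0,-1,0.04,-0.1,-0.33,0,0,0,-1,0.08,-0.21,-0.33,0,0,0,-1,0.12,-0.32,-0.33,0,0,-0.01,-1,0.16,-0.43,-0.33,0,0,-0.02,-1,0.2,-0.54,-0.33,0,0,-0.03,-1,0.24,-0.65,-0.33,0,0,-0.04,-1,0.28,-0.76,-0.33,0,0,-0.057,-1]}}

```text
time: 20.1
ee_pos: [0.6209, 0.0401, 0.2185]
tcp_rot: [3.142, 0.001, 0.151]
contact_force: [0.7, -0.4, -0.6]
width: 0.529
```

Call:
{"method": "jog_arm", "body": {"motion": [0.03,-0.05,0,0,0,0,-1,0.03,-0.06,0,0,0,0,-1,0.03,-0.06,0,0,0,0,-1]}}

```text
time: 20.48
ee_pos: [0.6306, 0.07, 0.2185]
tcp_rot: [3.141, 0.002, 0.15]
contact_force: [0.2, -0.0, 0.0]
width: 0.53
```

```bash
python3 - <<'E'
from h import *
look('w9',dict(mat_green=.003))
f=np.load('pics/w9.npz');d=f['d'];hsv=cv2.cvtColor(f['p'],cv2.COLOR_RGB2HSV)
o=dict(ee_pos=f['o'],tcp_rot=f['r']);c=cam('wrist',o);print(f['o'],f['r'])
K,R,t=c;zt=f['o'][2]+.0204
v,u=np.mgrid[:420,:560];P=np.stack([(u-K[0,2])/K[0,0]*d,(v-K[1,2])/K[1,1]*d,d],-1)@R.T+t
m=(hsv[...,0]>50)&(hsv[...,0]<85)&(abs(P[...,2]-zt)<.006)&(d>0)&(v>200)
print('lid',rect(c,m,zt))
go(.646,.147,.0235,8.5)
E
```

```text
mat_green 0.79 [308. 113.] [647.2 145.4] [75.  86.7] 99.4 z [1. 2. 3.]
mat_green 0.68 [331. 214.] [696.6  32.3] [49.  99.5] 148.3 z [1. 2. 3.]
[0.63058285 0.0699766  0.21848837] [3.14121730e+00 1.87397845e-03 1.50171848e-01]
lid (array([629.7,  70.5]), array([46.5, 58. ]), np.float32(98.7))
row [ 0.054 -0.15   0.391] [0.0001 0.0003 0.0001] steps 3.4 0.0
```

View pics/w9.png

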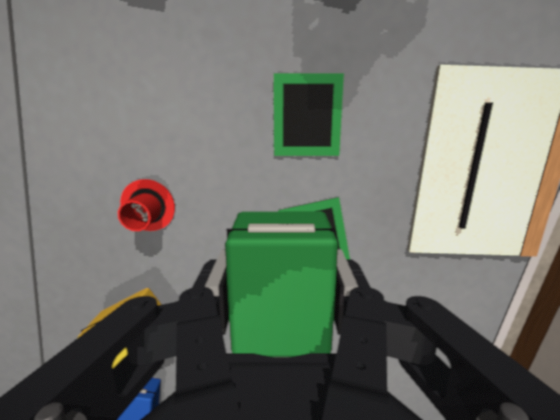

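The green box is held square. The target mat is at (308,114), 75x87 mm. I'll lower onto it.

Call:
{"method": "jog_arm", "body": {"motion": [0.03,-0.08,0.02,0,0,-0.002,-1,0.056,-0.147,0.1,0,0,-0.002,-1,0.056,-0.147,0.19,0,0,-0.002,-1,0.056,-0.147,0.26,0,0,-0.002,-1,0.056,-0.147,0.32,0,0,-0.002,-1,0.056,-0.147,0.355,0,0,-0.002,-1,0.056,-0.147,0.375,0,0,-0.002,-1,0.056,-0.147,0.388,0,0,-0.002,-1,0.056,-0.147,0.388,0,0,-0.002,-1]}}

```text
time: 21.7
ee_pos: [0.6486, 0.1471, 0.0258]
tcp_rot: [-3.142, -0.001, 0.156]
contact_force: [0.2, 0.8, -0.7]
width: 0.53
```

Target TCP z is 0.0229, so it needs 3 mm more, plus small corrections.

Call:
{"method": "jog_arm", "body": {"motion": [-0.003,0.002,0.004,0,0,0,-1,-0.003,0.002,0.006,0,0,0,-1,-0.003,0.002,0.006,0,0,0,-1]}}

```text
time: 22.08
ee_pos: [0.647, 0.146, 0.0227]
tcp_rot: [3.142, -0.001, 0.156]
contact_force: [-0.4, 1.1, -1.1]
width: 0.527
```

Call:
{"method": "jog_arm", "body": {"motion": [0,0,0,0,0,0,0.2,0,0,0,0,0,0,1,0,0,0,0,0,0,1,0,0,0,0,0,0,1,0,0,-0.06,0,0,0,1,0,0,-0.16,0,0,0,1,0,0,-0.28,0,0,0,1,0,0.1,-0.38,0,0,0,1,0,0.2,-0.4,0,0,0,1,0,0.2,-0.4,0,0,0,1]}}

```text
time: 23.32
ee_pos: [0.6642, 0.0436, 0.2254]
tcp_rot: [3.14, -0.005, 0.152]
contact_force: [0.0, 0.7, 0.1]
width: 1.005
```

```bash
python3 - <<'E'
from h import *
look('w10',dict(mat_green=.003,green_box_center=.043,screw_cup_center=.037,mat_red=.003))
go(.471,-.28,.235,-1.6)
E
```

```text
mat_green 0.92 [306.  84.] [647.3 145.8] [75.3 85.3] 98.8 z [1. 2. 3.]
mat_green 0.61 [290. 207.] [680.9   7.7] [74.2 87.1] 111.6 z [1. 2. 3.]
green_box_center 0.61 [279.  87.] [646.8 142.4] [46.6 62.5] 99.9 z [41. 42. 43.]
green_box_center 0.25 [110. 405.] [ 474.6 -276.7] [62.8 66.7] 98.5 z [35. 35. 36.]
screw_cup_center 0.83 [112. 184.] [484.2  20. ] [33.6 50.9] 34.4 z [ 8. 23. 36.]
screw_cup_center 0.38 [109. 404.] [ 471.6 -283.3] [67.9 69.6] 98.5 z [35. 35. 36.]
mat_red 0.61 [126. 165.] [481.9  20.2] [55.7 63.5] 123.0 z [1. 3. 4.]
row [-0.479  0.589 -0.028] [-0.0002  0.0008  0.0589] steps 6.1 1.0
```

View pics/w10.png

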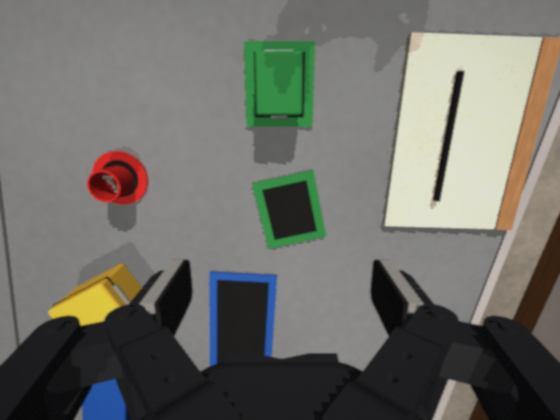

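The green box stands on its mat at (279,83), within about 3 mm and square. Now the blue case.

Call:
{"method": "jog_arm", "body": {"motion": [-0.06,0.075,-0.028,0,0,0.059,1,-0.13,0.16,-0.028,0,0,0.059,1,-0.2,0.246,-0.028,0,0,0.059,1,-0.27,0.33,-0.028,0,0,0.059,1,-0.34,0.42,-0.028,0,0,0.059,1,-0.41,0.51,-0.028,0,0,0.059,1,-0.479,0.589,-0.028,0,0,0.059,1,-0.479,0.589,-0.028,0,0,0.059,1,-0.479,0.589,-0.028,0,0,0.059,1]}}

```text
time: 24.7
ee_pos: [0.4716, -0.28, 0.2356]
tcp_rot: [-3.14, 0.001, -0.029]
contact_force: [-0.1, 0.1, 0.4]
width: 0.999
```

```bash
python3 - <<'E'
from h import *
look('w11',dict(blue_case_center=.036,mat_blue=.003,screwdriver_grip=.01))
f=np.load('pics/w11.npz');d=f['d'];hsv=cv2.cvtColor(f['p'],cv2.COLOR_RGB2HSV)
o=dict(ee_pos=f['o'],tcp_rot=f['r']);c=cam('wrist',o)
K,R,t=c
v,u=np.mgrid[:420,:560];P=np.stack([(u-K[0,2])/K[0,0]*d,(v-K[1,2])/K[1,1]*d,d],-1)@R.T+t
m=(hsv[...,0]>100)&(hsv[...,0]<130)&(hsv[...,1]>100)&(abs(P[...,2]-.036)<.006)&(d>0)&(v<350)
print(rect(c,m,.036))
E
```

```text
blue_case_center 0.88 [283. 203.] [ 471.4 -305.2] [ 60.9 133.9] 88.7 z [34. 35. 36.]
mat_blue 0.72 [434.  70.] [ 641.  -169.3] [ 90.6 154.5] 95.1 z [1. 2. 3.]
screwdriver_grip 0.9 [424. 262.] [ 683.4 -386.9] [ 28.1 184.1] 178.4 z [13. 21. 25.]
(array([ 470.8, -305.7]), array([ 58.5, 130.5]), np.float32(88.6))
```

View pics/w11.png

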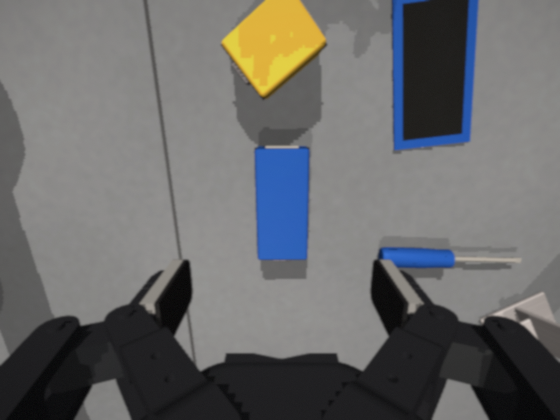

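The case is at (283,203), centred at (0.471,-0.306) and at 88.6°. It hasn't moved.

```bash
python3 - <<'E'
from h import *
go(.471,-.3057,.0145,-1.4)
E
```

```text
row [-0.001  0.052  0.443] [-0.0001  0.0001 -0.0008] steps 3.6 0.0
```

Call:
{"method": "jog_arm", "body": {"motion": [-0.001,0.05,0.08,0,0,-0.001,1,-0.001,0.05,0.18,0,0,-0.001,1,-0.001,0.05,0.28,0,0,-0.001,1,-0.001,0.05,0.36,0,0,-0.001,1,-0.001,0.05,0.41,0,0,-0.001,1,-0.001,0.05,0.438,0,0,-0.001,1,-0.001,0.05,0.44,0,0,-0.001,1,-0.001,0.05,0.44,0,0,-0.001,1]}}

```text
time: 25.9
ee_pos: [0.4713, -0.3064, 0.0174]
tcp_rot: [3.14, -0.002, -0.026]
contact_force: [0.1, 0.1, -0.1]
width: 1.0
```

Call:
{"method": "jog_arm", "body": {"motion": [0,0,0.004,0,0,0,0.4,0,0,0.004,0,0,0,-1,0,0,0.004,0,0,0,-1,0,0,0.004,0,0,0,-1,0,0,0.004,0,0,0,-1,0,0,0.004,0,0,0,-1]}}

```text
time: 26.65
ee_pos: [0.4713, -0.3067, 0.0156]
tcp_rot: [3.14, -0.002, -0.026]
contact_force: [0.2, -0.1, 5.7]
width: 0.692
```

```bash
python3 - <<'E'
from h import *
go(.630,-.31,.22,5.3)
E
```

```text
row [ 0.318 -0.001 -0.408] [ 0.0005 -0.0006 -0.0378] steps 4.1 0.6
```

Call:
{"method": "jog_arm", "body": {"motion": [0,0,-0.05,0,0,0,-1,0,0,-0.14,0,0,0,-1,0,0,-0.24,0,0,0,-1,0,0,-0.34,0,0,0,-1,0.08,0,-0.408,0,0,-0.01,-1,0.16,0,-0.408,0,0,-0.02,-1,0.24,0,-0.408,0,0,-0.03,-1,0.318,0,-0.408,0,0,-0.038,-1,0.318,0,-0.408,0,0,-0.038,-1,0.318,0,-0.408,0,0,-0.038,-1]}}

```text
time: 27.9
ee_pos: [0.6281, -0.3098, 0.2168]
tcp_rot: [-3.14, 0.003, 0.093]
contact_force: [-0.4, 1.0, -1.6]
width: 0.693
```

```bash
python3 - <<'E'
from h import *
look('w12',dict(mat_blue=.003))
f=np.load('pics/w12.npz');d=f['d'];hsv=cv2.cvtColor(f['p'],cv2.COLOR_RGB2HSV)
o=dict(ee_pos=f['o'],tcp_rot=f['r']);c=cam('wrist',o);print(f['o'],f['r'],arm.get_obs()['width'])
K,R,t=c;zt=f['o'][2]+.0204
v,u=np.mgrid[:420,:560];P=np.stack([(u-K[0,2])/K[0,0]*d,(v-K[1,2])/K[1,1]*d,d],-1)@R.T+t
m=(hsv[...,0]>100)&(hsv[...,0]<130)&(abs(P[...,2]-zt)<.006)&(d>0)&(v>150)
print('lid',rect(c,m,zt), np.percentile(P[m][:,2],[5,95]))
m=(hsv[...,0]>100)&(hsv[...,0]<130)&(hsv[...,1]>100)&(abs(P[...,2])<.01)&(d>0)&(v<300)
print('mat',rect(c,m,.003))
E
```

```text
mat_blue 0.69 [310.  60.] [ 643.4 -186.7] [ 89.9 120.4] 95.3 z [1. 3. 4.]
[ 0.62808102 -0.30975653  0.21679302] [-3.14011243e+00  2.77736957e-03  9.31575619e-02] 0.6915459923471895
lid (array([ 626.3, -294.9]), array([61.5, 93.2]), np.float32(95.6)) [0.23537877 0.23743896]
mat (array([ 642.8, -186.2]), array([ 87.7, 119.6]), np.float32(95.1))
```

View pics/w12.png

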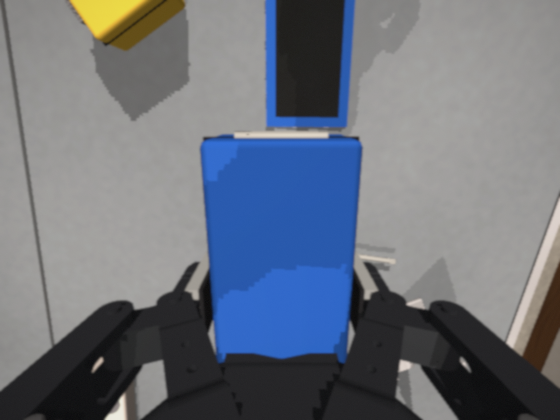

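```bash
python3 - <<'E'
from h import *
f=np.load('pics/w12.npz');d=f['d'];hsv=cv2.cvtColor(f['p'],cv2.COLOR_RGB2HSV)
o=dict(ee_pos=f['o'],tcp_rot=f['r']);c=cam('wrist',o)
K,R,t=c;zt=f['o'][2]+.0204
v,u=np.mgrid[:420,:560];P=np.stack([(u-K[0,2])/K[0,0]*d,(v-K[1,2])/K[1,1]*d,d],-1)@R.T+t
m=(hsv[...,0]>100)&(hsv[...,0]<130)&(abs(P[...,2]-zt)<.006)&(d>0)&(v>130)&(v<350)
m=cv2.morphologyEx(m.astype(np.uint8),cv2.MORPH_OPEN,np.ones((5,5)))>0
Q=P[m];A=np.c_[Q-Q.mean(0)];n=np.linalg.svd(A,full_matrices=False)[2][2];print('normal',n, 'tilt deg',np.degrees(np.arccos(abs(n[2]))))
print(Q.min(0),Q.max(0)); 
for r in range(130,160,3): print(r,np.round(P[r,280],4),hsv[r,280])
E
```

```text
normal [ 6.13183433e-03 -1.80219145e-04  9.99981184e-01] tilt deg 0.3514821407608367
[ 0.59236926 -0.33957102  0.23146449] [ 0.66000747 -0.24217311  0.23976695]
130 [ 0.62   -0.2527 -0.0019] [ 18   8 162]
133 [ 0.6208 -0.243   0.2275] [ 17  28 209]
136 [ 0.6209 -0.244   0.2282] [ 17  23 208]
139 [ 0.621  -0.2448  0.233 ] [110 154 164]
142 [ 0.6211 -0.2456  0.2367] [109 194 200]
145 [ 0.6212 -0.2467  0.236 ] [109 192 191]
148 [ 0.6213 -0.2478  0.235 ] [109 194 176]
151 [ 0.6214 -0.2488  0.2359] [109 195 174]
154 [ 0.6215 -0.2499  0.2358] [109 193 174]
157 [ 0.6216 -0.2509  0.2368] [109 193 174]
```

Masking clipped my lid fit. Its far edge at y=-0.245 puts the case centre at the TCP, and the case is level to 0.35°. The mat is partly visible at (310,60). Extending its near edge by half its known length gives (0.641,-0.166), which agrees with the earlier full view of (0.642,-0.164).

```bash
python3 - <<'E'
from h import *
go(.6415,-.1655,.0192,5.2)
E
```

```text
row [ 0.055 -0.285  0.397] [-0.0003  0.0005  0.0006] steps 3.9 0.0
```

Call:
{"method": "jog_arm", "body": {"motion": [0.02,-0.1,0,0,0,0,-1,0.038,-0.2,0.02,0,0,0,-1,0.055,-0.285,0.1,0,0,0,-1,0.055,-0.285,0.19,0,0,0,-1,0.055,-0.285,0.27,0,0,0,-1,0.055,-0.285,0.33,0,0,0,-1,0.055,-0.285,0.365,0,0,0,-1,0.055,-0.285,0.385,0,0,0,-1,0.055,-0.285,0.391,0,0,0,-1,0.055,-0.285,0.391,0,0,0,-1]}}

```text
time: 29.25
ee_pos: [0.6441, -0.1661, 0.0239]
tcp_rot: [3.141, -0.002, 0.093]
contact_force: [0.7, 0.0, -2.0]
width: 0.692
```

Call:
{"method": "jog_arm", "body": {"motion": [-0.005,-0.001,0.005,0,0,0,-1,-0.005,-0.001,0.009,0,0,0,-1,-0.005,-0.001,0.009,0,0,0,-1]}}

```text
time: 29.62
ee_pos: [0.6411, -0.1655, 0.0187]
tcp_rot: [3.141, -0.001, 0.093]
contact_force: [-0.6, 0.9, -0.5]
width: 0.694
```

Call:
{"method": "jog_arm", "body": {"motion": [0,0,0,0,0,0,0.6,0,0,0,0,0,0,1,0,0,0,0,0,0,1,0,0,0,0,0,0,1,0,0,-0.06,0,0,0,1,0,0,-0.16,0,0,0,1,0,0,-0.28,0,0,0,1,0,0.08,-0.4,0,0,0,1,0,0.16,-0.5,0,0,0,1,0,0.16,-0.5,0,0,0,1]}}

```text
time: 30.88
ee_pos: [0.6505, -0.2484, 0.2744]
tcp_rot: [3.136, -0.008, 0.091]
contact_force: [0.9, 0.6, -1.2]
width: 1.0
```

```bash
python3 - <<'E'
from h import *
look('w13',dict(mat_blue=.003,blue_case_center=.039,mat_green=.003,green_box_center=.043,screw_cup_center=.037,mat_red=.003))
look('top1',dict(magnifier_mid=.008,screwdriver_grip=.012,yellow_box_center=.043,mat_yellow=.003),'top')
print(arm.get_obs())
E
```

```text
mat_blue 0.73 [308. 100.] [ 641.7 -165.7] [ 87.9 160.5] 95.1 z [1. 2. 3.]
blue_case_center 0.66 [280. 103.] [ 640.7 -166.7] [ 61.2 133.4] 95.3 z [37. 38. 39.]
magnifier_mid 0.59 [153. 159.] [661. 400.] [ 71.2 155.9] 6.9 z [ 7. 11. 16.]
screwdriver_grip 0.73 [404. 177.] [ 654.  -385.6] [ 27.2 121.9] 174.6 z [ 9. 21. 26.]
screwdriver_grip 0.65 [189. 224.] [465.5 306. ] [76.5 86. ] 85.3 z [-2.  2.  7.]
yellow_box_center 0.8 [184. 233.] [463.1 302.8] [46.2 68.3] 85.5 z [35. 41. 46.]
yellow_box_center 0.75 [327. 230.] [ 467.3 -137.8] [67.9 86. ] 37.3 z [44. 53. 58.]
mat_yellow 0.86 [188. 237.] [463.5 307.9] [77.5 86.6] 85.2 z [-2.  3. 11.]
{'time': 31.475, 'joint_pos': array([-3.96732941e-01,  2.84581922e-01,  1.53174919e+00,  3.71280670e-05,
        1.32640452e+00, -4.90502255e-01]), 'joint_velocities': array([-0.00383922, -0.00415828, -0.00760662, -0.00062914,  0.00089993,
       -0.00078138]), 'tau': array([ 3.36803205e-02, -5.29773116e+01, -3.71327019e+01,  2.50511403e-03,
        1.22702104e-02,  5.76970215e-04]), 'ee_pos': array([ 0.64809903, -0.2445094 ,  0.26751999]), 'tcp_rot': array([-3.14102246e+00,  9.91257959e-04,  9.37605926e-02]), 'contact_force': array([-0.12593821, -0.02191096,  0.34380891]), 'wrist_torque': array([ 0.03181119,  0.00011575, -0.01372405]), 'width': 1.0024154933204}
```

View pics/w13.png

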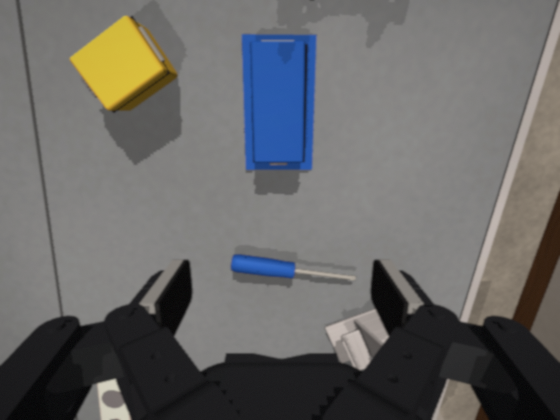

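View pics/top1.png

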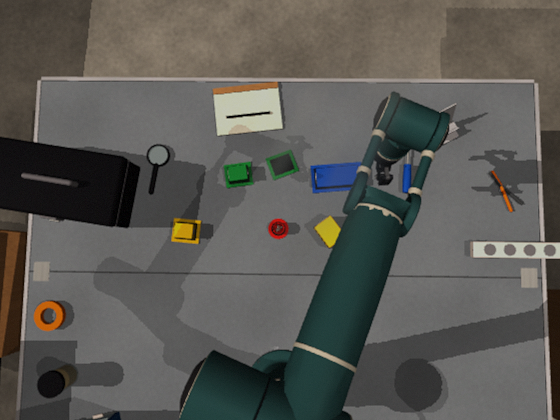

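The case sits on the blue mat at (278,102) in the wrist view, within 2 mm and 0.2°. The top view shows the other three on their mats, and the magnifier and screwdriver in place. The arm is clear, so I'll hand in.

```bash
python3 -c "
from rig import arm
print(arm.finish_job())"
```

```text
the job is handed in; nothing more can be done
None
```

I unstacked the four containers in the required order and set each on the mat of its own colour: the red cup, yellow box and green box, then the blue case last. I handed the job in at about 31.5 s of the 102 s allowed, and the hand-in gave no verdict.

**Wrist-camera checks after each release**

| Container | Distance from mat centre | Angle to mat | Other |
|---|---|---|---|
| Cup | about 2 mm | round | upright |
| Yellow box | about 2 mm | about 1° | lid at 42–43 mm (43 mm expected) |
| Green box | about 3.5 mm | about 1° | lid at 42–43 mm (43 mm expected) |
| Blue case | about 1.5 mm | about 0.2° | lid at 38–39 mm (39 mm expected) |

**Look-alikes:** I used the leftmost green mat and the smaller yellow box from the stack. The larger yellow box was not touched.

**Bystanders:** In the last top picture the magnifier and the screwdriver look to be where they were at the start. I judged this by eye, not by comparing measured positions.

**Disagreements:**
- The scene and top cameras differed by 5–9 mm on mat positions, so I placed by the wrist camera.
- The network's detections were partly clipped or mislabelled at times. It once reported the yellow mat as a screwdriver and once reported a green box at the red mat.
- In the final wrist view only the blue case was detected. For the other three I relied on the earlier checks and the last top picture.

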